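Tip a casting onto the parallels and drive out its bush

TASK

Push the green casting against the low dark stop bar of the stand and tip it over the bar, without lifting it, so that it lies on the two steel parallels with its red-headed drift pin on top. Slide it along the parallels squarely up to the blue rear stop, then press the drift pin straight down until its head sits against the casting and the bush comes out underneath. Leave the other things on the bench where they are.

Things in the scene. Friction and masses are not known exactly. Their poses are not given: they have to be found in the camera images.
- stand: fixed stand. Origin: bench level, middle of the stop bar's FRONT face; x = tipping direction (over the bar, along the parallels, roughly to the robot's left), z up. Dark stop bar: x 0 to 20 mm, 200 mm wide, 14 mm high. Two bright parallels: x 20 to 190 mm, 14 mm high, 24 mm wide, centred at y -44 and +44 mm (gap 64 mm). Blue rear stop: x 183 to 227 mm, 46 mm high, 150 mm wide
- casting: loose hollow green box casting, 92 (x) x 120 (y) x 150 mm (z), about 0.75 kg, too wide to grip. Origin: centre of the underside it first stands on; z up and x towards the stop bar (within 15 degrees) at the start. Its front face (x = -46 mm) carries the drift pin at its centre (z = 75 mm). Slippery (friction 0.25): pushed on the front up to 115 mm high it slides upright on the open bench
- drift_head (a point): centre of the outer face of the drift pin's red mushroom head, 26 mm across and 6 mm thick, on a 14 mm steel shank. At the start this outer face stands 18 mm proud of the casting's front face
- drift (a joint): how far the drift pin is pushed into the casting (m): 0 at the start, 0.012 when its head is against the casting. It does not spring back, and takes about 8 N to move plus 30 N per m/s
- back_face (a point): mouth of the bore at the centre of the casting's back face (casting x = +46 mm, z = 75 mm), where the brass bush, 22 mm across, is flush at the start. This face must end down on the parallels, 14 mm above the bench. With the casting lying against the rear stop this point is at x = 108 mm of the stand. Sliding the lying casting takes 2 to 7 N (the bar is knurled)
- leading_edge (a point): middle of the casting's lower back edge (casting x = +46 mm, z = 0), which meets the stop bar. A push of 4 to 8 N, 120 to 135 mm above the bench, then tips the casting; it passes balance at about 40 degrees, when the pushed point has gone some 70 mm, and falls onto the parallels by itself, sliding back so that this edge ends 20 to 60 mm before the bar's front. Lying, its top is 106 mm high
- tin: bystander: open green tin, 75 mm across, 94 mm high, left of the stand
- case: bystander: grey-green tool case 106 x 162 x 45 mm, to the right at the back
- pine: bystander: pine offcut 60 x 120 x 34 mm, at the left
- orange: bystander: orange blade case 72 x 215 x 35 mm, far right
- screwdriver: bystander: screwdriver 222 mm long, lying at the right
- nut_a: bystander: hexagon nut 28 x 32 x 13 mm, lying at the left near the front edge

How it is judged:
By the outcome, as a careful person would: the job done as asked, in the order asked, and still so for the second after the job is handed in, with the robot touching nothing.
It also fails if it takes over 54 s, if anything falls off the work surface, if the arm or the gripper's body presses on something with over 40 N, if the wrist force passes 120 N, or if a joint passes its speed limit or range.

ROBOT

A 6-joint arm with a two-finger parallel gripper is mounted at the origin on a cart in front of the work surface, level with it; the furniture and walls round the work are solid. World frame = base frame: x ahead of the robot, y to its left, z up, the work surface at z = 0. Lengths are in mm, angles in rad, forces in N, time in s.
With the tool pointing down it reaches from about 300 to 750 mm from the base axis. Payload 8.5 kg.
Tool frame: the origin (TCP) lies between the finger pads; the fingertips stand ahead of it and the grasp point (between the pads) lies 3 mm ahead of it (robot.tcp_to_tips is the z of the fingertips in the tool frame, in mm); z points along the fingers, y is the line along which they close (so a half turn about z gives the same grasp; the last joint's range is limited). The gripper opens to 85 mm and grips with 20 to 120 N. Pads are 22 mm wide; open, the fingers measure 114 mm over their backs; the gripper's body (76 mm by 85 mm) begins 54 mm behind the grasp point. The pads swing forward as they close: fully open they stand 13 mm farther back than shut.
Start: joints at [1.078, 0.381, 1.297, -0, 1.464, -0.215], TCP at [150.824, 528.897, 213.522] pointing down, gripper open.
Joint ranges: [-3.11, 3.11], [-0.89, 2.33], [0.22, 2.48], [-1.42, 4.56], [0.17, 2.85], [-2.88, 2.88]. Speed limits (rad/s): [2.39, 2.39, 3.14, 3.14, 3.14, 3.14].

INTERFACE

Orientations are given as a rotation vector (axis times angle).
In Python, from station import robot gives the robot as it stands.
- The arm moves only by the tool arm_command, never from a script. Its argument "increments" is a list of rows, each a list of 2 entries, a list of its own where there are three numbers: the shift along the tool's x, y, z in cm, then the turn, a rotation vector about the tool's x, y, z in rad. A call has 1 to 10 rows; each row shifts and turns the commanded pose from where the row before left it, along the tool's axes as they then stand; what a row does not reach is not made up. A row lasts 1/10 s, in which the tool goes at most 50 mm and 8.59 degrees, less where a joint would pass 70% of its speed; a pose out of reach is approached as far as the arm can. A call with a gripper value outside its range is refused whole. "jaw" is the finger opening in cm, from 0 to 8.54, set as the call begins (left out, the last holds). The fingers move at their own pace and stop on an object; "squeeze" is the grip in N (left out, the last holds). Time passes only in rows, so rows that do not move let the fingers close. It gives the time, the measured TCP pose, the force, the opening and the grip force at its end, in the units of the state.
- robot.get_state(): the state, without advancing time (a new reading comes with each control period).
- robot.grab_frame(name): name is "scene" or "top" or "wrist"; returns the picture (384x512x3 uint8, red, green, blue); there is no depth.
- robot.camera_model(name): a dict with "fx", "fy", "cx", "cy" (pixels), "k1" (the pictures are not rectified: a ray, as slopes to the right and down, at radius r is drawn at 1 + k1 r^2 times it, then the intrinsics apply), "view" (4x4, takes a point from world to camera coordinates); the wrist camera has in their place "T_tool_cam" (4x4, takes a point from camera to tool coordinates, whose origin is the TCP and whose axes are the flange's). Camera axes: x right, y up, looking along -z (the intrinsics and any distortion apply to the point x, -y, -z); pixel columns grow to the right and rows downward; lengths in mm; the calibration is good to about 2 mm. A picture is of the moment at which its call begins: read the wrist's pose just before it. camera_model takes no time and is no camera call.
- robot.job_done(): hands the job in; it is judged then, once.
Trained networks look in the newest picture that a camera, given by its name, has taken for a name from the list of things; names that differ only in an ending like _2 or _b are one class to them, and where a whole thing is asked for, a point or a joint stands for the part that bears it (a point fixed in the world has none). Each returns a list of dicts, best first, with "score" (0 to 1); they miss things now and then, are a little off and sometimes report something else, mostly with a low value. They report only what shows in the picture. A call takes as long as a camera call.
- robot.find_in(query, camera): "xy" ([column, row] in pixels, amid what is visible of it).
- robot.mark_of(query, camera): "xy" ([column, row] in pixels: a listed point, or the origin of a listed thing).
The state is a dict: "time": time; "q": joint angles; "dq": joint speeds; "joint_efforts": joint torques, N m; "position": TCP position; "tcp_rot": TCP orientation; "ft_force": force on the tool from outside, world axes, zero at the start; "wrist_torque": the same for the moment, N m; "width": opening from 0.0 (shut) to 1.0 (fully open); "gripper_force": force on a finger pad.
Only numpy, scipy, OpenCV 4.12 (cv2) and the standard library are available. Lean on these libraries where they do the work, as an engineer would, in place of code of your own. Each camera call takes 0.05 s, during which the arm holds its last target. There are 200 camera calls.

## Working session

There is one attempt and no reset: what is moved stays moved. The work goes in short steps, Python scripts to look and compute and a tool call to move; the robot and the scene stay as the last step left them, time stands still between calls to the robot, and variables do not carry over. Pictures are saved under pics/ and viewed, at most 14 in all, crops included, and the job is handed in when it is done.

Besides the shell and the picture viewer there is one more tool, called after ">>>" as name([rows], argument=value, ...), one row to a line, values as JSON. arm_command: Moves the arm, as the interface text tells. Its arguments: {"type":"object","properties":{"increments":{"type":"array"},"jaw":{"type":"number"},"squeeze":{"type":"number"}},"required":["increments"]}

```bash
ls; mkdir -p pics; cat > h.py <<'E'
import numpy as np, cv2
from station import robot
from scipy.spatial.transform import Rotation as R
def cam(n):
    m=robot.camera_model(n)
    if 'view' in m: V=np.array(m['view'])
    else:
        s=robot.get_state();T=np.eye(4);T[:3,:3]=R.from_rotvec(s['tcp_rot']).as_matrix();T[:3,3]=s['position']
        V=np.linalg.inv(T@np.array(m['T_tool_cam']))
    return m,V
def proj(n,P,c=None):
    m,V=c or cam(n);P=np.atleast_2d(P);p=P@V[:3,:3].T+V[:3,3]
    a=p[:,0]/-p[:,2];b=-p[:,1]/-p[:,2];k=1+m['k1']*(a*a+b*b)
    return np.c_[m['fx']*a*k+m['cx'],m['fy']*b*k+m['cy']]
def atz(n,uv,z,c=None):
    m,V=c or cam(n);K=np.array([[m['fx'],0,m['cx']],[0,m['fy'],m['cy']],[0,0,1.]])
    a,b=cv2.undistortPoints(np.array([[uv]],float),K,np.array([m['k1'],0,0,0.]))[0,0]
    d=V[:3,:3].T@np.array([a,-b,-1]);o=-V[:3,:3].T@V[:3,3]
    return o+d*(z-o[2])/d[2]
def save(n,f):
    i=robot.grab_frame(n);cv2.imwrite('pics/'+f,cv2.cvtColor(np.array(i),cv2.COLOR_RGB2BGR));return i
E
python3 - <<'E'
from h import *
a=save('scene','s0.png');b=save('top','t0.png')
cv2.imwrite('pics/st0.png',np.vstack([cv2.cvtColor(np.array(x),cv2.COLOR_RGB2BGR) for x in (a,b)])[:, :])
for c in('scene','top'):
  for q in('stand','casting','drift_head','back_face','leading_edge'):
    r=robot.mark_of(q,c)[:2]
    z={'stand':0,'casting':0,'drift_head':75,'back_face':75,'leading_edge':0}[q]
    for e in r: print(c,q,np.round(e['xy']),round(e['score'],2),atz(c,e['xy'],z).round())
m,V=cam('top');print((-V[:3,:3].T@V[:3,3]).round());m,V=cam('scene');print((-V[:3,:3].T@V[:3,3]).round())
s=robot.get_state();print(s['time'],s['position'],s['tcp_rot'],s['ft_force'],robot.tcp_to_tips)
print(R.from_rotvec(s['tcp_rot']).as_matrix().round(3))
E
```

```text
pics
scene stand [232. 200.] 0.57 [530.  39.   0.]
scene casting [243. 218.] 0.61 [485. -57.   0.]
scene drift_head [250. 214.] 0.53 [ 460. -112.   75.]
scene back_face [240. 194.] 0.76 [513. -20.  75.]
top stand [224. 202.] 0.82 [503.  33.   0.]
top casting [251. 205.] 0.77 [492. -66.   0.]
top drift_head [264. 211.] 0.51 [ 469. -113.   75.]
top back_face [120. 219.] 0.23 [433. 396.  75.]
[ 389.  -80. 1682.]
[-144. -651.  884.]
0.6 [150.82757254 528.89139929 213.53109787] [-4.34971483e-01 -3.11132026e+00 -4.37113464e-05] [-0.32994351 -0.01670712 -0.05146094] 22.0
[[-0.962  0.274 -0.   ]
 [ 0.274  0.962  0.   ]
 [ 0.     0.    -1.   ]]
```

View pics/s0.png

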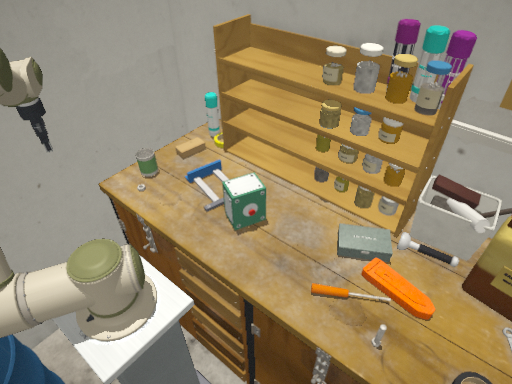

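View pics/t0.png

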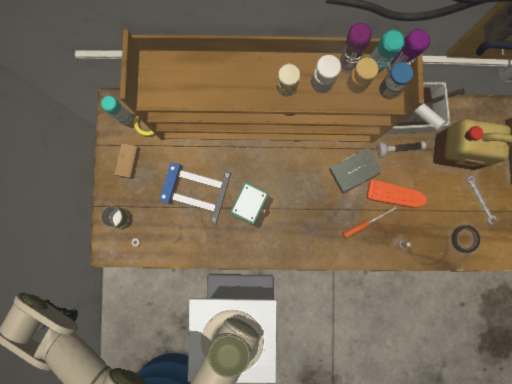

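The scene view has the casting at (245,202), stand at (208,185) and red pin head at (250,211). The top view has the bar from about (228,172) to (215,222), the blue stop at about (171,183) and the casting top at about (250,203). I'll enlarge the top view.

```bash
python3 - <<'E'
from h import *
i=cv2.imread('pics/t0.png')[145:240,150:285];cv2.imwrite('pics/t0c.png',cv2.resize(i,None,fx=5.9,fy=5.9,interpolation=cv2.INTER_CUBIC))
E
```

```text
(no output)
```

View pics/t0c.png

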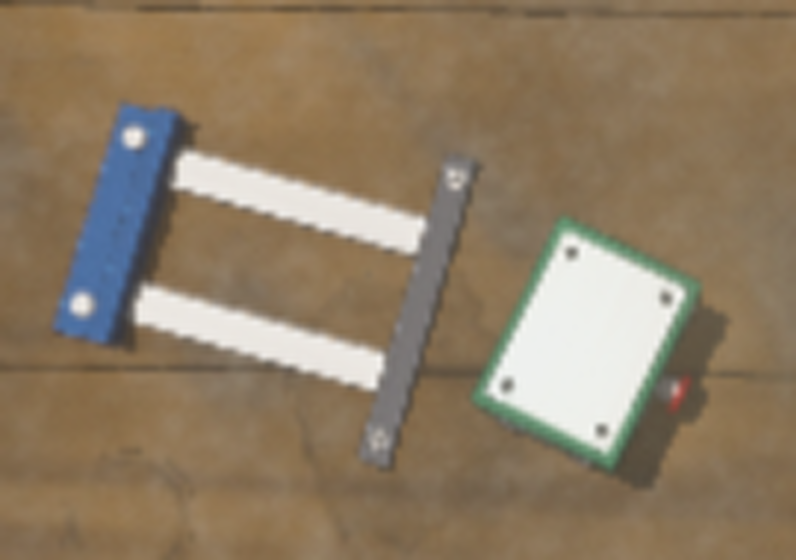

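The crop shows, in crop pixels, the bar front edge (480,160)–(393,468). The blue stop corners are (122,103), (182,112), (112,346), (55,332). The casting top corners are (565,217), (701,285), (612,470), (473,400), and the pin head is at about (680,393).

```bash
python3 - <<'E'
from h import *
from scipy.optimize import least_squares
c=cam('top')
def px(l):return np.array(l,float)/5.9+[150,145]-0.4
st=px([(480,160),(393,468),(443,153),(359,460),(122,103),(182,112),(112,346),(55,332)])
# y left of x. x dir is roughly +Y world => stand y = -X world
sp=np.array([[0,-100,14],[0,100,14],[20,-100,14],[20,100,14],[227,-75,46],[183,-75,46],[183,75,46],[227,75,46]],float)
ca=px([(565,217),(701,285),(612,470),(473,400)])
cp=np.array([[46,-60,150],[-46,-60,150],[-46,60,150],[46,60,150]],float)
def tf(p,P):
    a=p[2];return np.c_[p[0]+P[:,0]*np.cos(a)-P[:,1]*np.sin(a),p[1]+P[:,0]*np.sin(a)+P[:,1]*np.cos(a),P[:,2]]
for n,P,U,x0 in(('stand',sp,st,[503,33,1.8]),('cast',cp,ca,[492,-66,2.])):
    r=least_squares(lambda p:(proj('top',tf(p,P),c)-U).ravel(),x0);print(n,r.x.round(3),np.degrees(r.x[2]),r.fun.round(1))
    if n=='cast': print(tf(r.x,np.array([[-64,0,75],[46,0,0.]])).round())
    else: s=r.x
    cs=r.x
d=cs[:2]-s[:2];a=s[2];print('cast in stand',d@[np.cos(a),np.sin(a)],d@[-np.sin(a),np.cos(a)],np.degrees(cs[2]-a))
E
```

```text
stand [516.842  32.884   1.316] 75.42577421179186 [ 0.3  0.1  0.4  0.3  1.4 -0.1  0.9  0.2 -1.4 -1.2 -0.   0.4  0.3  0.6
 -1.7 -0.3]
cast [491.492 -61.818   1.126] 64.49446330492255 [-0.4 -0.6  0.9 -0.1  0.2  0.5 -0.7  0.2]
[[ 464. -120.   75.]
 [ 511.  -20.    0.]]
cast in stand -98.03343393330549 0.7049117763009536 -10.931310906869314
```

>>> arm_command([
  [[0,0,0],[0,0,0.149]],
  [[0,0,0],[0,0,0.149]],
  [[0,0,0],[0,0,0.149]],
  [[0,0,0],[0,0,0.149]],
  [[0,0,0],[0,0,0.149]],
  [[0,0,0],[0,0,0.149]],
  [[0,0,0],[0,0,0.149]],
  [[0,0,0],[0,0,0.149]],
  [[0,0,0],[0,0,0.149]],
  [[0,0,0],[0,0,0.149]],
], jaw=8.54)

```text
time: 1.6
position: [150.8, 528.9, 213.5]
tcp_rot: [-2.435, -1.985, -0.0]
ft_force: [0.0, -0.5, 0.2]
width: 0.994
gripper_force: 0.0
```

>>> arm_command([
  [[0,0,0],[0,0,0.124]],
  [[0,0,0],[0,0,0.124]],
  [[-3.14,3.75,0],[0,0,0]],
  [[-3.14,3.75,0],[0,0,0]],
  [[-3.14,3.75,0],[0,0,0]],
  [[-3.14,3.75,0],[0,0,0]],
  [[-3.14,3.75,0],[0,0,0]],
  [[-3.14,3.75,0],[0,0,0]],
  [[-3.14,3.75,0],[0,0,0]],
  [[-3.14,3.75,0],[0,0,0]],
])

```text
time: 2.6
position: [313.8, 171.2, 213.8]
tcp_rot: [2.656, 1.677, 0.002]
ft_force: [0.6, 0.5, 0.6]
width: 0.998
gripper_force: 0.0
```

>>> arm_command([
  [[-3.14,3.75,0],[0,0,0]],
  [[-3.14,3.75,0],[0,0,0]],
  [[-3.14,3.75,0],[0,0,0]],
  [[-3.14,3.75,0],[0,0,0]],
  [[-3.14,3.75,0],[0,0,0]],
  [[-3.14,3.75,0],[0,0,0]],
  [[-3.14,3.75,0],[0,0,0]],
  [[0,0,0],[0,0,0]],
  [[0,0,0],[0,0,0]],
])

```text
time: 3.5
position: [455.7, -139.0, 213.1]
tcp_rot: [-2.657, -1.674, 0.001]
ft_force: [0.2, 0.3, 0.2]
width: 1.001
gripper_force: 0.0
```

```bash
cat > st.py <<'E'
from h import *
S=np.array([516.8,32.9]);A=1.316;u=np.array([np.cos(A),np.sin(A)]);v=np.array([-u[1],u[0]])
def rep():
    s=robot.get_state();M=R.from_rotvec(s['tcp_rot']).as_matrix();d=np.array(s['position'][:2])-S
    print('t',round(s['time'],2),'pos',np.round(s['position'],1),'stand xy',np.round([d@u,d@v],1),'yaw-A deg',round(np.degrees(np.arctan2(M[1,0],M[0,0])-A),2),'tilt',M[2].round(3),'F',np.round(s['ft_force'],1),'w',round(s['width'],3),'stand F',np.round([np.array(s['ft_force'])[:2]@u],1))
if __name__=='__main__': rep()
E
python3 - <<'E'
from st import *
rep();i=save('scene','s1.png');j=save('wrist','w1.png')
i=cv2.imread('pics/s1.png')[130:280,150:350]
i=cv2.resize(i,None,fx=2.56,fy=2.56,interpolation=cv2.INTER_CUBIC)
j=cv2.imread('pics/w1.png')[:, :];cv2.imwrite('pics/c1.png',cv2.resize(np.vstack([i,j]),(390,585)) if 0 else np.hstack([cv2.resize(i,(400,300)),cv2.resize(j,(400,300))]))
E
```

```text
t 3.5 pos [ 455.7 -139.   213.1] stand xy [-181.7   15.8] yaw-A deg -10.99 tilt [ 0.    -0.001 -1.   ] F [0.2 0.3 0.2] w 1.001 stand F [0.3]
```

View pics/c1.png

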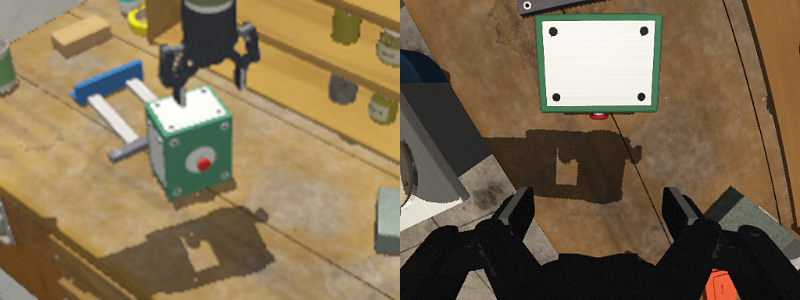

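The wrist view shows the casting top squarely ahead, with corners at about (136,15), (262,14), (257,111), (142,111) in the half picture. The pin is at (199,116), between the fingers.

```bash
python3 - <<'E'
from st import *
from scipy.optimize import least_squares
c=cam('wrist');U=np.array([(136,15),(262,14),(257,111),(142,111)])*1.28
cp=np.array([[46,60,150],[46,-60,150],[-46,-60,150],[-46,60,150]],float)
def tf(p,P):
    a=p[2];return np.c_[p[0]+P[:,0]*np.cos(a)-P[:,1]*np.sin(a),p[1]+P[:,0]*np.sin(a)+P[:,1]*np.cos(a),P[:,2]]
r=least_squares(lambda p:(proj('wrist',tf(p,cp),c)-U).ravel(),[491,-62,1.126]);d=r.x[:2]-S
print(r.x.round(3),r.fun.round(1),'stand',d@u,d@v,np.degrees(r.x[2]-A))
e=r.x[:2]-[455.7,-139];t=A-np.radians(11);print('in tool x',e@[np.cos(t),np.sin(t)],'y',e@[np.sin(t),-np.cos(t)])
E
```

```text
[495.31  -57.412   1.131] [-3.1 -2.   3.3 -1.6  2.2  2.1 -2.3  2.9] stand -92.81222017192258 -1.967104632252948 -10.59421794833282
in tool x 90.6942103898397 y 0.47074193252139535
```

>>> arm_command([
  [[0,0,3.1],[0,0,0]],
  [[0,0,3.1],[0,0,0]],
  [[0,0,3.1],[0,0,0]],
  [[1.0,0,0],[0,0,0]],
  [[1.0,0,0],[0,0,0]],
  [[0.3,0,0],[0,0,0]],
  [[0.3,0,0],[0,0,0]],
  [[0.3,0,0],[0,0,0]],
  [[0,0,0],[0,0,0]],
])

```text
time: 4.5
position: [468.5, -112.0, 121.0]
tcp_rot: [2.656, 1.677, 0.001]
ft_force: [-0.1, -0.1, 0.7]
width: 1.002
gripper_force: 0.0
```

>>> arm_command([
  [[0.3,0,0],[0,0,0]],
  [[0.3,0,0],[0,0,0]],
  [[0.3,0,0],[0,0,0]],
])

```text
time: 4.8
position: [472.2, -103.9, 120.5]
tcp_rot: [-2.657, -1.676, 0.0]
ft_force: [0.1, 0.0, 0.8]
width: 1.0
gripper_force: 0.0
```

```bash
python3 st.py
```

```text
t 4.8 pos [ 472.2 -103.9  120.5] stand xy [-143.7    8.6] yaw-A deg -10.91 tilt [ 0. -0. -1.] F [0.1 0.  0.8] w 1.0 stand F [0.]
```

>>> arm_command([
  [[0.3,0,0],[0,0,0]],
  [[0.3,0,0],[0,0,0]],
])

```text
time: 5.0
position: [474.8, -98.4, 120.5]
tcp_rot: [-2.657, -1.676, 0.0]
ft_force: [0.1, 0.1, 1.0]
width: 0.998
gripper_force: 0.0
```

>>> arm_command([
  [[0.3,0,0],[0,0,0]],
  [[0.3,0,0],[0,0,0]],
])

```text
time: 5.2
position: [477.4, -93.0, 120.5]
tcp_rot: [2.657, 1.676, -0.0]
ft_force: [-0.7, 0.3, -0.0]
width: 1.0
gripper_force: 0.0
```

```bash
python3 - <<'E'
from st import *
rep();j=save('wrist','w2.png');save('scene','s2.png')
i=cv2.imread('pics/s2.png')[130:250,160:320]
cv2.imwrite('pics/c2.png',np.hstack([cv2.resize(i,(400,300)),cv2.resize(cv2.imread('pics/w2.png'),(400,300))]))
E
```

```text
t 5.2 pos [477.4 -93.  120.5] stand xy [-131.8    6.4] yaw-A deg -10.9 tilt [-0.  0. -1.] F [-0.7  0.3 -0. ] w 1.0 stand F [0.1]
```

View pics/c2.png

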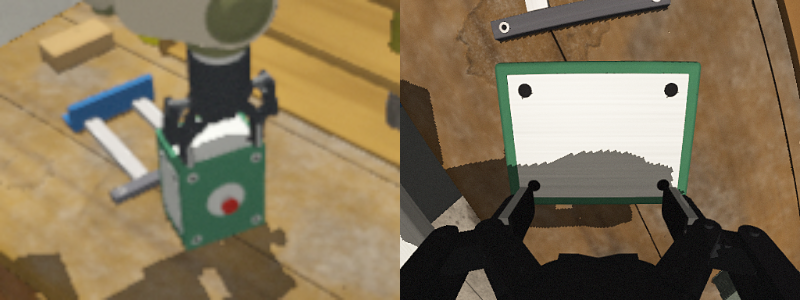

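The view shows the fingers overlapping the casting's front edge at about row 200 of the half picture. I'll check the geometry by projecting the tips and the casting.

```bash
python3 - <<'E'
from st import *
m=robot.camera_model('wrist');T=np.array(m['T_tool_cam']);print(T.round(2))
s=robot.get_state();M=R.from_rotvec(s['tcp_rot']).as_matrix();p=np.array(s['position'])
k=400/512
for z in(9,22):
  for y in(-42.5,42.5,-57,57):
    print('tip',z,y,(proj('wrist',p+M@[0,y,z])*k+[400,0]).round())
c=cam('wrist')
# front-edge screen pts -> world at z=150 -> tool x
for q in((510,203),(687,203),(497,64),(701,63)):
    w=atz('wrist',(np.array(q)-[400,0])/k,150);print(q,(M.T@(w-p)).round(1),w.round())
E
```

```text
[[-0.0000e+00  9.6000e-01  2.9000e-01  7.3950e+01]
 [ 1.0000e+00  0.0000e+00 -0.0000e+00  1.0000e-01]
 [-0.0000e+00  2.9000e-01 -9.6000e-01 -1.5992e+02]
 [ 0.0000e+00  0.0000e+00  0.0000e+00  1.0000e+00]]
tip 9 -42.5 [[547. 174.]]
tip 9 42.5 [[649. 174.]]
tip 9 -57 [[529. 174.]]
tip 9 57 [[666. 174.]]
tip 22 -42.5 [[550. 169.]]
tip 22 42.5 [[646. 168.]]
tip 22 -57 [[534. 168.]]
tip 22 57 [[662. 168.]]
(510, 203) [ -4.3 -59.4 -29.5] [422. -71. 150.]
(687, 203) [ -4.5  60.5 -29.5] [ 530. -123.  150.]
(497, 64) [ 84.1 -56.8 -29.5] [462.   7. 150.]
(701, 63) [ 84.6  58.4 -29.5] [567. -42. 150.]
```

```bash
python3 - <<'E'
from st import *
s=robot.get_state();M=R.from_rotvec(s['tcp_rot']).as_matrix();p=np.array(s['position'])
i=cv2.imread('pics/s2.png');i=cv2.resize(i[100:260,140:330],None,fx=3,fy=3,interpolation=cv2.INTER_CUBIC)
j=cv2.resize(cv2.imread('pics/w2.png')[200:330,80:440],(800-i.shape[1]+200,150*1))
for x in(-11,11):
 for y in(-57,-43,43,57):
  for z in(9,22):
   q=(proj('scene',p+M@[x,y,z])[0]-[140,100])*3;cv2.circle(i,tuple(int(a) for a in q),2,(0,0,255) if z==22 else (0,255,255),-1)
w=cv2.imread('pics/w2.png')
for x,co in((-11,(0,0,255)),(11,(0,255,255))):
 for y in(-43,43):
  for z in(-20,0,22):
   q=proj('wrist',p+M@[x,y,z])[0];cv2.circle(w,tuple(int(a) for a in q),2,co,-1)
w=cv2.resize(w[180:330,90:430],(570,252));i=cv2.copyMakeBorder(i,0,0,0,0,0)
cv2.imwrite('pics/c3.png',cv2.resize(np.vstack([i,w[:250]]),None,fx=.8,fy=.8))
m=i.shape;print(m)
E
```

```text
(480, 570, 3)
```

View pics/c3.png

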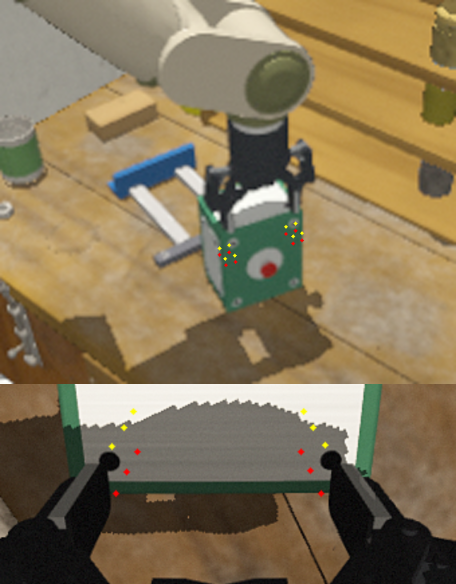

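The overlay puts the fingers in front of the face, with tips near the upper screws in the scene crop at about (230,235). They seem only just in touch. I'll push on gently, watching the force.

>>> arm_command([
  [[0.3,0,0],[0,0,0]],
  [[0.3,0,0],[0,0,0]],
])

```text
time: 5.5
position: [480.0, -87.7, 120.5]
tcp_rot: [2.657, 1.676, 0.0]
ft_force: [0.1, 0.3, -0.8]
width: 1.0
gripper_force: 0.0
```

```bash
cat > wf.py <<'E'
from st import *
# casting top plate (white+green) extent in wrist: green mask bounding of left/right edges
def top(name):
    i=save('wrist',name);h=cv2.cvtColor(np.array(i),cv2.COLOR_RGB2HSV)
    m=((h[...,0]>60)&(h[...,0]<90)&(h[...,1]>90)).astype(np.uint8)
    n,l,s,c=cv2.connectedComponentsWithStats(m);k=1+np.argmax(s[1:,4]);q=np.argwhere(l==k)[:,::-1].astype(np.float32)
    hull=cv2.convexHull(q);a=cv2.approxPolyDP(hull,8,True)[:,0]
    st=robot.get_state();M=R.from_rotvec(st['tcp_rot']).as_matrix();p=np.array(st['position'])
    for e in a:
        w=atz('wrist',e,150);d=w[:2]-S;print(e,'tool',(M.T@(w-p)).round(1)[:2],'stand',np.round([d@u,d@v],1))
if __name__=='__main__':
    import sys;rep();top(sys.argv[1])
E
python3 wf.py w3.png
```

```text
t 5.5 pos [480.  -87.7 120.5] stand xy [-126.     5.2] yaw-A deg -10.91 tilt [ 0.  0. -1.] F [ 0.1  0.3 -0.8] w 1.0 stand F [0.3]
[382.  95.] tool [78.5 57.6] stand [-59.5 -66.2]
[365. 249.] tool [ 2.  58.4] stand [-134.7  -52.6]
[143. 249.] tool [  2.1 -57.4] stand [-112.7   61.1]
[124.  96.] tool [ 78.1 -57.5] stand [-38.   46.9]
```

```bash
python3 - <<'E'
from st import *
T=np.eye(4);M=R.from_rotvec([-2.657,-1.674,0.001]).as_matrix();p=np.array([455.7,-139,213.1])
i=cv2.imread('pics/s1.png');x0,y0,f=190,120,7
i=cv2.resize(i[y0:y0+84,x0:x0+110],None,fx=f,fy=f,interpolation=cv2.INTER_CUBIC)
for y in(-43,43):
  for z,c in((-40,(255,0,0)),(-20,(0,255,0)),(0,(0,255,255)),(22,(0,0,255))):
   q=(proj('scene',p+M@[0,y,z])[0]-[x0,y0]+.5)*f;cv2.circle(i,tuple(int(a) for a in q),3,c,-1)
cv2.imwrite('pics/c4.png',i);print(i.shape)
E
```

```text
(588, 770, 3)
```

View pics/c4.png

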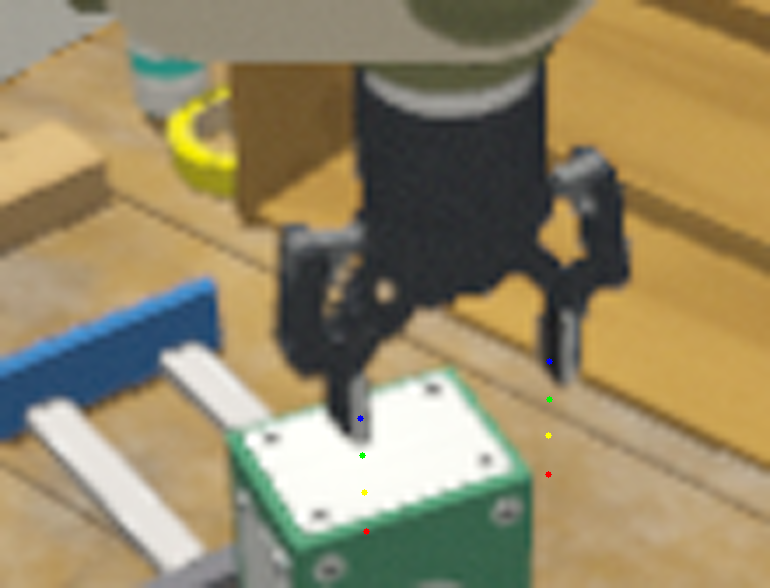

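The picture settles it: the open fingertips lie at tool z ≈ -28 mm, not +22, seen between the blue (-40) and green (-20) marks. I was skimming over the top, so I'll back off and redo it with the corrected offset.

>>> arm_command([
  [[0,0,-2],[0,0,0]],
  [[-2.5,0,0],[0,0,0]],
  [[-2.5,0,0],[0,0,0]],
  [[-0.5,0,3.4],[0,0,0]],
  [[0,0,3.4],[0,0,0]],
  [[0,0,0],[0,0,0]],
  [[0.5,0,0],[0,0,0]],
  [[0.5,0,0],[0,0,0]],
  [[0.4,0,0],[0,0,0]],
  [[0.3,0,0],[0,0,0]],
])

```text
time: 6.55
position: [464.2, -121.7, 73.5]
tcp_rot: [2.655, 1.677, 0.001]
ft_force: [-0.4, 0.3, 0.2]
width: 1.0
gripper_force: 0.0
```

>>> arm_command([
  [[0.3,0,0],[0,0,0]],
  [[0.3,0,0],[0,0,0]],
])

```text
time: 6.75
position: [466.3, -116.5, 72.8]
tcp_rot: [2.656, 1.676, 0.0]
ft_force: [0.4, 0.0, 0.3]
width: 1.0
gripper_force: 0.0
```

>>> arm_command([
  [[0.3,0,0],[0,0,0]],
  [[0.3,0,0],[0,0,0]],
])

```text
time: 6.95
position: [468.8, -111.1, 72.5]
tcp_rot: [-2.657, -1.676, 0.0]
ft_force: [-0.4, -0.6, -1.2]
width: 0.999
gripper_force: 0.0
```

>>> arm_command([
  [[0.3,0,0],[0,0,0]],
  [[0.3,0,0],[0,0,0]],
])

```text
time: 7.15
position: [471.4, -105.9, 72.6]
tcp_rot: [2.657, 1.676, -0.0]
ft_force: [-1.6, -1.8, 0.7]
width: 1.001
gripper_force: 0.0
```

```bash
python3 wf.py w4.png
```

```text
t 7.15 pos [ 471.4 -105.9   72.6] stand xy [-145.8    9. ] yaw-A deg -10.9 tilt [-0.  0. -1.] F [-1.6 -1.8  0.7] w 1.001 stand F [-2.1]
[464.   0.] tool [102.7  57.4] stand [-55.4 -66.8]
[421. 285.] tool [13.8 59.3] stand [-143.1  -51.9]
[ 84. 284.] tool [ 14.3 -59.5] stand [-120.1   64.6]
[42.  0.] tool [102.8 -57.1] stand [-33.7  45.6]
```

>>> arm_command([
  [[0.3,0.05,0],[0,0,-0.013]],
  [[0.3,0.05,0],[0,0,-0.013]],
  [[0.3,0.05,0],[0,0,-0.013]],
  [[0.3,0.05,0],[0,0,-0.013]],
  [[0.3,0.05,0],[0,0,-0.013]],
  [[0.3,0.05,0],[0,0,-0.013]],
])

```text
time: 7.8
position: [481.5, -90.4, 72.5]
tcp_rot: [2.588, 1.78, 0.0]
ft_force: [0.3, -2.0, -0.1]
width: 1.006
gripper_force: 0.4
```

>>> arm_command([
  [[0.3,0.05,0],[0,0,-0.013]],
  [[0.3,0.05,0],[0,0,-0.013]],
  [[0.3,0.05,0],[0,0,-0.013]],
  [[0.3,0.05,0],[0,0,-0.013]],
  [[0.3,0.05,0],[0,0,-0.013]],
])

```text
time: 8.3
position: [488.8, -77.1, 72.5]
tcp_rot: [2.529, 1.863, -0.0]
ft_force: [-0.6, -2.8, -0.2]
width: 1.002
gripper_force: 0.5
```

```bash
python3 wf.py w5.png
```

```text
t 8.3 pos [488.8 -77.1  72.5] stand xy [-113.5   -0.6] yaw-A deg -2.64 tilt [-0. -0. -1.] F [-0.6 -2.8 -0.2] w 1.002 stand F [-2.8]
[469.   1.] tool [102.5  58.8] stand [-13.4 -63.9]
[430. 288.] tool [12.4 62.8] stand [-103.6  -63.9]
[ 85. 289.] tool [ 12.2 -59.6] stand [-98.2  58.4]
[47.  0.] tool [102.6 -55.7] stand [-8.1 50.4]
```

>>> arm_command([
  [[0.2,0.05,0],[0,0,-0.015]],
  [[0.2,0.05,0],[0,0,-0.015]],
  [[0.2,0.05,0],[0,0,-0.015]],
])

```text
time: 8.65
position: [491.8, -71.8, 72.5]
tcp_rot: [2.487, 1.92, 0.0]
ft_force: [-0.0, -3.4, -0.2]
width: 1.003
gripper_force: 0.2
```

>>> arm_command([
  [[0.2,0,0],[0,0,0]],
  [[0.1,0,0],[0,0,0]],
])

```text
time: 8.85
position: [492.5, -68.9, 72.6]
tcp_rot: [2.488, 1.919, -0.0]
ft_force: [-0.6, -2.1, 0.8]
width: 1.0
gripper_force: 0.7
```

>>> arm_command([
  [[0.1,0,0],[0,0,0]],
  [[0.1,0,0],[0,0,0]],
])

```text
time: 9.05
position: [493.0, -67.1, 72.5]
tcp_rot: [-2.488, -1.918, 0.0]
ft_force: [-0.5, -2.5, 0.5]
width: 1.0
gripper_force: 0.7
```

```bash
python3 wf.py w6.png
```

```text
t 9.05 pos [493.  -67.1  72.5] stand xy [-102.8   -2.2] yaw-A deg -0.13 tilt [-0. -0. -1.] F [-0.5 -2.5  0.5] w 1.0 stand F [-2.5]
[472.   0.] tool [102.9  59.6] stand [  0.1 -62. ]
[433. 288.] tool [12.3 63.9] stand [-90.4 -66.1]
[ 88. 289.] tool [ 12.3 -58.5] stand [-90.2  56.3]
[50.  0.] tool [102.5 -54.8] stand [ 0.  52.5]
```

>>> arm_command([
  [[0.15,0,0],[0,0,0]],
  [[0.15,0,0],[0,0,0]],
])

```text
time: 9.3
position: [493.8, -64.1, 72.5]
tcp_rot: [-2.488, -1.918, 0.0]
ft_force: [-1.5, -2.9, -0.3]
width: 1.005
gripper_force: 0.8
```

>>> arm_command([
  [[0.15,0,0],[0,0,0]],
  [[0.15,0,0],[0,0,0]],
])

```text
time: 9.5
position: [494.6, -61.2, 72.5]
tcp_rot: [2.488, 1.918, -0.0]
ft_force: [-0.8, -2.2, 1.4]
width: 0.997
gripper_force: 0.8
```

```bash
python3 wf.py w7.png
```

```text
t 9.5 pos [494.6 -61.2  72.5] stand xy [-96.7  -2.2] yaw-A deg -0.13 tilt [-0.  0. -1.] F [-0.8 -2.2  1.4] w 0.997 stand F [-2.3]
[472.   0.] tool [102.9  59.6] stand [  6.3 -62. ]
[432. 289.] tool [11.9 63.6] stand [-84.7 -65.9]
[ 88. 289.] tool [ 12.3 -58.5] stand [-84.1  56.3]
[50.  0.] tool [102.5 -54.8] stand [ 6.2 52.4]
```

```bash
python3 - <<'E'
from st import *
save('scene','s7.png')
i=cv2.imread('pics/s7.png')[160:245,170:280]
w=cv2.imread('pics/w7.png')
cv2.imwrite('pics/c7.png',np.hstack([cv2.resize(i,(466,360),interpolation=cv2.INTER_CUBIC),cv2.resize(w,(330,360))]))
E
```

```text
(no output)
```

View pics/c7.png

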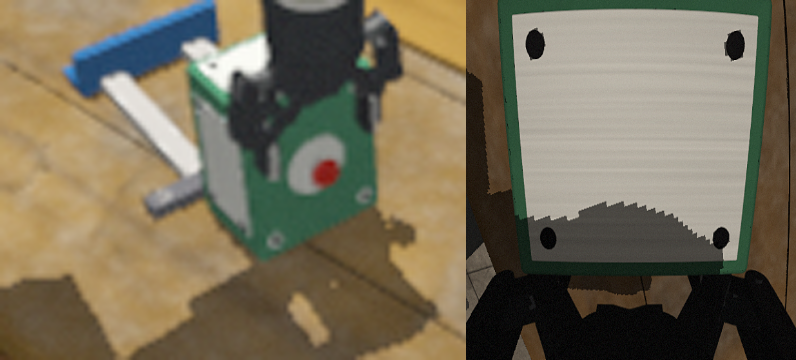

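The casting stands upright with its back edge at or just before the bar, and the fingers straddle the pin. I'll keep pushing gently until the force jumps.

>>> arm_command([
  [[0.15,0,0],[0,0,0]],
  [[0.15,0,0],[0,0,0]],
])

```text
time: 9.8
position: [495.3, -58.4, 72.5]
tcp_rot: [2.488, 1.918, -0.0]
ft_force: [0.2, -3.1, 0.4]
width: 0.997
gripper_force: 0.9
```

>>> arm_command([
  [[0.15,0,0],[0,0,0]],
  [[0.15,0,0],[0,0,0]],
])

```text
time: 10.0
position: [496.1, -55.4, 72.5]
tcp_rot: [2.488, 1.919, 0.0]
ft_force: [-0.3, -2.4, 1.1]
width: 0.998
gripper_force: 0.9
```

>>> arm_command([
  [[0.15,0,0],[0,0,0]],
  [[0.15,0,0],[0,0,0]],
])

```text
time: 10.2
position: [496.9, -52.6, 72.6]
tcp_rot: [2.488, 1.918, -0.0]
ft_force: [-2.8, -4.9, 3.4]
width: 0.995
gripper_force: 2.8
```

```bash
python3 wf.py w8.png
```

```text
t 10.2 pos [496.9 -52.6  72.6] stand xy [-87.8  -2.3] yaw-A deg -0.12 tilt [-0.  0. -1.] F [-2.8 -4.9  3.4] w 0.995 stand F [-5.5]
[472.   0.] tool [102.9  59.7] stand [ 15.1 -62.3]
[433. 288.] tool [12.2 64.1] stand [-75.6 -66.4]
[ 87. 289.] tool [ 12.2 -59. ] stand [-75.4  56.6]
[50.  0.] tool [102.6 -54.9] stand [15.  52.4]
```

The bar is reached (5.5 N). I'll back off slightly, raise the tips to about 127 mm and tip.

>>> arm_command([
  [[-0.4,0,0],[0,0,0]],
  [[0,0,-1.3],[0,0,0]],
  [[0,0,-1.3],[0,0,0]],
  [[0.2,0,0],[0,0,0]],
  [[0.2,0,0],[0,0,0]],
  [[0.3,0,0],[0,0,0]],
  [[0.3,0,0],[0,0,0]],
  [[0.3,0,0],[0,0,0]],
])

```text
time: 11.05
position: [499.2, -43.7, 98.3]
tcp_rot: [-2.488, -1.918, 0.0]
ft_force: [-0.7, -3.6, 1.5]
width: 0.998
gripper_force: 2.2
```

>>> arm_command([
  [[0.3,0,0],[0,0,0]],
  [[0.3,0,0],[0,0,0]],
  [[0.3,0,0],[0,0,0]],
  [[0.3,0,0],[0,0,0]],
])

```text
time: 11.45
position: [502.3, -32.0, 98.5]
tcp_rot: [-2.488, -1.919, -0.0]
ft_force: [-0.5, -3.6, 2.8]
width: 1.0
gripper_force: 2.0
```

```bash
python3 - <<'E'
from st import *
rep();save('scene','s9.png');save('wrist','w9.png');i=cv2.imread('pics/s9.png')[150:245,160:285]
cv2.imwrite('pics/c9.png',np.hstack([cv2.resize(i,(466,360),interpolation=cv2.INTER_CUBIC),cv2.resize(cv2.imread('pics/w9.png'),(330,360))]))
E
```

```text
t 11.45 pos [502.3 -32.   98.5] stand xy [-66.4  -2.3] yaw-A deg -0.12 tilt [ 0.  0. -1.] F [-0.5 -3.6  2.8] w 1.0 stand F [-3.6]
```

View pics/c9.png

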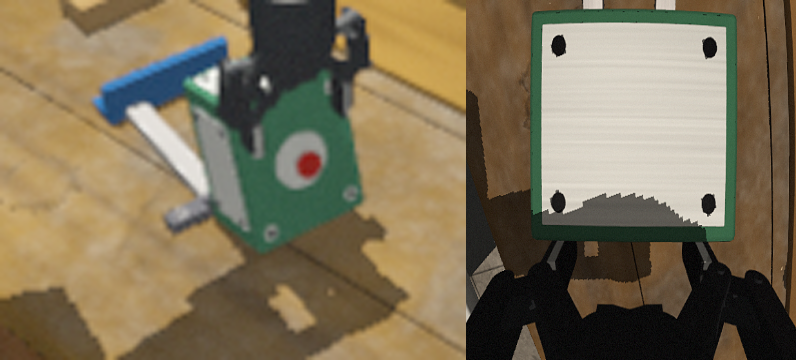

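The casting is tipping over the bar. In the wrist view its top is foreshortened and the parallels appear beyond it. I'll carry on.

>>> arm_command([
  [[0.4,0,0],[0,0,0]],
  [[0.4,0,0],[0,0,0]],
  [[0.4,0,0],[0,0,0]],
  [[0.4,0,0],[0,0,0]],
  [[0.4,0,0],[0,0,0]],
  [[0.4,0,0],[0,0,0]],
])

```text
time: 12.15
position: [508.3, -8.6, 98.4]
tcp_rot: [-2.487, -1.918, -0.0]
ft_force: [0.0, -0.6, 1.6]
width: 1.001
gripper_force: 1.1
```

>>> arm_command([
  [[0.4,0,0],[0,0,0]],
  [[0.4,0,0],[0,0,0]],
  [[0.4,0,0],[0,0,0]],
  [[0.3,0,0],[0,0,0]],
])

```text
time: 12.55
position: [512.0, 6.0, 98.3]
tcp_rot: [-2.487, -1.918, 0.0]
ft_force: [-0.1, -0.3, 0.1]
width: 1.002
gripper_force: 0.0
```

>>> arm_command([
  [[0.3,0,0],[0,0,0]],
  [[0.3,0,0],[0,0,0]],
  [[0.3,0,0],[0,0,0]],
])

```text
time: 12.85
position: [514.4, 14.4, 98.5]
tcp_rot: [-2.488, -1.918, 0.0]
ft_force: [0.1, -0.2, 0.1]
width: 1.0
gripper_force: 0.0
```

```bash
python3 st.py
```

```text
t 12.85 pos [514.4  14.4  98.5] stand xy [-18.5  -2.3] yaw-A deg -0.12 tilt [ 0. -0. -1.] F [ 0.1 -0.2  0.1] w 1.0 stand F [-0.2]
```

>>> arm_command([
  [[0,0,-3],[0,0,0]],
  [[0,0,-3],[0,0,0]],
  [[-4,0,-1],[0,0,0]],
  [[-4,0,0],[0,0,0]],
  [[-4,0,0],[0,0,0]],
  [[0,0,0],[0,0,0]],
])

```text
time: 13.45
position: [483.2, -105.4, 168.6]
tcp_rot: [2.491, 1.912, -0.001]
ft_force: [0.5, 0.9, -0.4]
width: 0.996
gripper_force: 0.0
```

```bash
python3 - <<'E'
from st import *
rep();save('wrist','w10.png');save('scene','s10.png')
i=cv2.imread('pics/s10.png')[150:245,160:285]
cv2.imwrite('pics/c10.png',np.hstack([cv2.resize(i,(400,300),interpolation=cv2.INTER_CUBIC),cv2.resize(cv2.imread('pics/w10.png'),(400,300))]))
for q,c,z in (('drift_head','wrist',124),('drift_head','scene',124)):
  for e in robot.mark_of(q,c)[:1]:
    w=atz(c,e['xy'],z);d=w[:2]-S;print(c,q,e['score'],w.round(),np.round([d@u,d@v],1))
E
```

```text
t 13.45 pos [ 483.2 -105.4  168.6] stand xy [-142.3   -2.4] yaw-A deg -0.38 tilt [-0.001  0.    -1.   ] F [ 0.5  0.9 -0.4] w 0.996 stand F [1.]
```

View pics/c10.png

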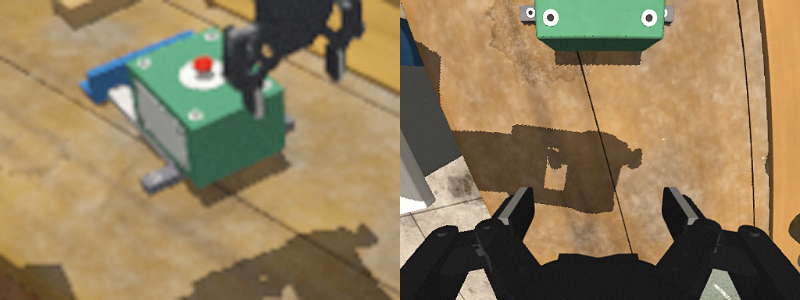

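The casting lies on the parallels with the red head on top (scene half about (203,65)). In the wrist view its near edge is square, at about row 40 and centred at column 600. Now I'll lower the fingers and slide it.

>>> arm_command([
  [[0,0,4.6],[0,0,0]],
  [[0,0,4.6],[0,0,0]],
  [[0,0,4.6],[0,0,0]],
  [[3,0,0],[0,0,0.004]],
  [[3,0,0],[0,0,0]],
  [[0.7,0,0],[0,0,0]],
  [[0.7,0,0],[0,0,0]],
  [[0.5,0,0],[0,0,0]],
  [[0.5,0,0],[0,0,0]],
])

```text
time: 14.55
position: [505.6, -20.7, 30.7]
tcp_rot: [2.492, 1.913, 0.0]
ft_force: [-0.2, 0.9, -0.3]
width: 1.002
gripper_force: 0.0
```

>>> arm_command([
  [[0.5,0,0],[0,0,0]],
  [[0.5,0,0],[0,0,0]],
  [[0.5,0,0],[0,0,0]],
  [[0.5,0,0],[0,0,0]],
])

```text
time: 14.95
position: [510.7, -1.5, 30.6]
tcp_rot: [2.492, 1.913, -0.0]
ft_force: [-0.8, -3.4, 0.2]
width: 1.004
gripper_force: 0.0
```

>>> arm_command([
  [[0.5,0,0],[0,0,0]],
  [[0.5,0,0],[0,0,0]],
  [[0.5,0,0],[0,0,0]],
  [[0.5,0,0],[0,0,0]],
])

```text
time: 15.35
position: [515.9, 18.3, 30.6]
tcp_rot: [2.492, 1.913, -0.0]
ft_force: [-1.1, -2.7, 0.7]
width: 0.998
gripper_force: 0.0
```

```bash
python3 st.py
```

```text
t 15.35 pos [515.9  18.3  30.6] stand xy [-14.4  -2.8] yaw-A deg -0.35 tilt [-0.  0. -1.] F [-1.1 -2.7  0.7] w 0.998 stand F [-2.9]
```

>>> arm_command([
  [[0.5,0,0],[0,0,-0.003]],
  [[0.5,0,0],[0,0,-0.003]],
  [[0.5,0,0],[0,0,0]],
  [[0.5,0,0],[0,0,0]],
  [[0.5,0,0],[0,0,0]],
  [[0.5,0,0],[0,0,0]],
  [[0.5,0,0],[0,0,0]],
  [[0.4,0,0],[0,0,0]],
])

```text
time: 16.15
position: [525.7, 56.1, 30.5]
tcp_rot: [-2.486, -1.921, 0.0]
ft_force: [-1.1, -3.3, -0.1]
width: 1.004
gripper_force: 0.0
```

>>> arm_command([
  [[0.3,0,0],[0,0,0]],
  [[0.2,0,0],[0,0,0]],
])

```text
time: 16.35
position: [526.5, 59.9, 30.5]
tcp_rot: [2.486, 1.92, -0.003]
ft_force: [-6.7, -15.0, 4.4]
width: 1.002
gripper_force: 0.0
```

>>> arm_command([
  [[0.2,0,0],[0,0,0]],
  [[0.2,0,0],[0,0,0]],
])

```text
time: 16.55
position: [527.2, 61.4, 30.9]
tcp_rot: [2.486, 1.917, -0.007]
ft_force: [-8.8, -24.1, 7.2]
width: 0.999
gripper_force: 0.0
```

```bash
python3 - <<'E'
from st import *
rep();save('wrist','w11.png');robot.grab_frame('top');robot.grab_frame('scene')
for q,c,z in (('drift_head','wrist',124),('drift_head','scene',124)):
  for e in robot.mark_of(q,c)[:1]:
    w=atz(c,e['xy'],z);d=w[:2]-S;print(c,q,np.round(e['xy']),e['score'],w.round(),np.round([d@u,d@v],1))
E
```

```text
t 16.55 pos [527.2  61.4  30.9] stand xy [30.2 -2.9] yaw-A deg -0.14 tilt [-0.005 -0.001 -1.   ] F [ -8.8 -24.1   7.2] w 0.999 stand F [-25.5]
wrist drift_head [258.  35.] 0.97 [551. 148. 124.] [119.8  -4.3]
```

Seated against the rear stop (the force jumped to 25 N). I'll back off, rise, shut the jaw and measure the pin.

>>> arm_command([
  [[-1,0,0],[0,0,0]],
  [[-2,0,0],[0,0,0]],
  [[0,0,-4.5],[0,0,0]],
  [[0,0,-4.5],[0,0,0]],
  [[0,0,-4.5],[0,0,0]],
  [[2.5,0,0],[0,0,0]],
  [[2.5,0,0],[0,0,0]],
  [[0,0,0],[0,0,0]],
  [[0,0,0],[0,0,0]],
  [[0,0,0],[0,0,0]],
], jaw=0, squeeze=30)

```text
time: 17.8
position: [532.7, 83.2, 165.3]
tcp_rot: [-2.486, -1.92, 0.001]
ft_force: [-0.1, -0.0, -0.1]
width: -0.003
gripper_force: 0.0
```

```bash
python3 - <<'E'
from st import *
s=robot.get_state();M=R.from_rotvec(s['tcp_rot']).as_matrix();p=np.array(s['position']);rep()
w0=save('wrist','w12.png');save('scene','s12.png')
for q,c,z in (('drift_head','wrist',124),('drift_head','scene',124)):
  for e in robot.mark_of(q,c)[:1]:
    w=atz(c,e['xy'],z);d=w[:2]-S;print(c,q,np.round(e['xy']),e['score'],w.round(),'stand',np.round([d@u,d@v],1),'tool',(M.T@(w-p)).round(1))
for n in('w12','s12'):
  h=cv2.cvtColor(cv2.imread(f'pics/{n}.png'),cv2.COLOR_BGR2HSV);m=(((h[...,0]<6)|(h[...,0]>174))&(h[...,1]>160)&(h[...,2]>90)).astype(np.uint8)
  k,l,st_,ce=cv2.connectedComponentsWithStats(m);[print(n,st_[a],ce[a]) for a in range(1,k) if st_[a,4]>15]
i=cv2.imread('pics/s12.png')[120:225,150:290]
f=400/140
i=cv2.resize(i,(400,300),interpolation=cv2.INTER_CUBIC)
for z,c in((-30,(255,0,0)),(-15,(0,255,0)),(0,(0,255,255)),(22,(0,0,255))):
   q=(proj('scene',p+M@[0,0,z])[0]-[150,120]+.5)*f;cv2.circle(i,tuple(int(a) for a in q),2,c,-1)
cv2.imwrite('pics/c12.png',np.hstack([i,cv2.resize(cv2.imread('pics/w12.png'),(400,300))]))
E
```

```text
t 17.8 pos [532.7  83.2 165.3] stand xy [52.7 -2.7] yaw-A deg -0.03 tilt [-0.    -0.001 -1.   ] F [-0.1 -0.  -0.1] w -0.003 stand F [-0.]
wrist drift_head [256. 118.] 0.85 [551. 145. 124.] stand [117.3  -4.8] tool [64.6  2.1 41.2]
scene drift_head [351. 295.] 0.74 [ 364. -522.  124.] stand [-575.1    7.9] tool [-627.8  -10.2   41.3]
w12 [238 102  35  35 943] [255.05938494 119.04878049]
s12 [211 159   5   4  17] [212.88235294 160.58823529]
```

View pics/c12.png

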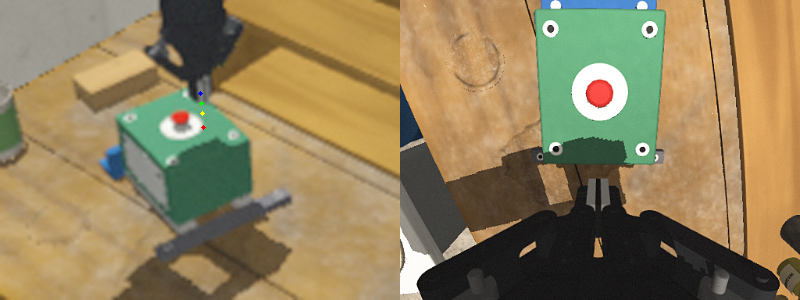

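Casting flush with the blue stop, pin at (599,93) in the wrist half, and shut tips near the green mark (tool z ≈ -15). I'll move over the head and press.

>>> arm_command([
  [[2.2,0.1,0],[0,0,0]],
  [[2.2,0,0],[0,0,0]],
  [[2.0,0,0],[0,0,0]],
  [[0,0,2],[0,0,0]],
  [[0,0,1.5],[0,0,0]],
  [[0,0,1],[0,0,0]],
  [[0,0,0],[0,0,0]],
])

```text
time: 18.7
position: [549.5, 145.1, 119.4]
tcp_rot: [-2.485, -1.92, 0.003]
ft_force: [-0.4, 0.5, 0.6]
width: 0.001
gripper_force: 0.0
```

>>> arm_command([
  [[0,0,0.3],[0,0,0]],
  [[0,0,0.3],[0,0,0]],
])

```text
time: 18.9
position: [550.5, 145.2, 115.1]
tcp_rot: [2.485, 1.92, 0.002]
ft_force: [-0.4, -0.3, 0.4]
width: -0.001
gripper_force: 0.0
```

>>> arm_command([
  [[0,0,0.2],[0,0,0]],
  [[0,0,0.2],[0,0,0]],
])

```text
time: 19.1
position: [550.2, 145.3, 110.7]
tcp_rot: [2.486, 1.921, 0.001]
ft_force: [1.1, -0.5, 0.7]
width: -0.001
gripper_force: 0.0
```

>>> arm_command([
  [[0,0,0.2],[0,0,0]],
  [[0,0,0.2],[0,0,0]],
])

```text
time: 19.3
position: [550.1, 145.4, 106.5]
tcp_rot: [2.486, 1.921, 0.0]
ft_force: [0.0, -0.7, 0.5]
width: 0.001
gripper_force: 0.0
```

```bash
python3 st.py
```

```text
t 19.3 pos [550.1 145.4 106.5] stand xy [117.2  -3.9] yaw-A deg -0.01 tilt [ 0.  0. -1.] F [ 0.  -0.7  0.5] w 0.001 stand F [-0.7]
```

>>> arm_command([
  [[0,0,0.2],[0,0,0]],
  [[0,0,0.2],[0,0,0]],
])

```text
time: 19.5
position: [550.3, 145.4, 103.3]
tcp_rot: [2.485, 1.921, 0.001]
ft_force: [-3.3, -0.7, 8.1]
width: -0.002
gripper_force: 4.1
```

>>> arm_command([
  [[0,0,0.2],[0,0,0]],
  [[0,0,0.2],[0,0,0]],
])

```text
time: 19.7
position: [550.3, 145.4, 99.4]
tcp_rot: [2.485, 1.921, 0.002]
ft_force: [-2.2, -0.8, 8.5]
width: 0.001
gripper_force: 4.1
```

>>> arm_command([
  [[0,0,0.2],[0,0,0]],
  [[0,0,0.2],[0,0,0]],
])

```text
time: 19.9
position: [550.3, 145.4, 95.4]
tcp_rot: [2.485, 1.921, 0.002]
ft_force: [-2.4, -0.1, 8.5]
width: 0.004
gripper_force: 4.1
```

>>> arm_command([
  [[0,0,0.15],[0,0,0]],
  [[0,0,0.1],[0,0,0]],
])

```text
time: 20.1
position: [550.5, 145.4, 94.1]
tcp_rot: [2.484, 1.92, 0.003]
ft_force: [-6.4, -1.8, 23.0]
width: 0.002
gripper_force: 11.6
```

>>> arm_command([
  [[0,0,0.1],[0,0,0]],
  [[0,0,0.05],[0,0,0]],
])

```text
time: 20.3
position: [550.7, 145.4, 94.0]
tcp_rot: [2.484, 1.92, 0.005]
ft_force: [-10.4, -1.6, 30.6]
width: -0.003
gripper_force: 15.5
```

Bottomed out: the force climbed to 30 N with no further travel. I'll lift off and check.

>>> arm_command([
  [[0,0,-1],[0,0,0]],
  [[0,0,-3],[0,0,0]],
  [[0,0,-4],[0,0,0]],
  [[-4,0,0],[0,0,0]],
  [[-4,0,0],[0,0,0]],
  [[-4,0,0],[0,0,0]],
  [[-4,0,0],[0,0,0]],
  [[-4,0,0],[0,0,0]],
  [[0,0,0],[0,0,0]],
  [[0,0,0],[0,0,0]],
])

```text
time: 21.3
position: [499.6, -48.6, 170.5]
tcp_rot: [-2.487, -1.919, -0.0]
ft_force: [-0.7, 0.3, -0.5]
width: 0.004
gripper_force: 0.0
```

```bash
python3 - <<'E'
from st import *
rep();save('top','t13.png');save('scene','s13.png')
a=cv2.resize(cv2.imread('pics/t13.png')[140:240,100:260],(400,250),interpolation=cv2.INTER_CUBIC);b=cv2.resize(cv2.imread('pics/s13.png')[140:240,130:290],(400,250),interpolation=cv2.INTER_CUBIC)
c=cv2.resize(cv2.imread('pics/s13.png'),(400,300));d=cv2.resize(cv2.imread('pics/t13.png'),(400,300))
cv2.imwrite('pics/c13.png',np.vstack([np.hstack([b,a]),np.hstack([c,d])]))
E
```

```text
t 21.3 pos [499.6 -48.6 170.5] stand xy [-83.2  -3.9] yaw-A deg -0.11 tilt [ 0. -0. -1.] F [-0.7  0.3 -0.5] w 0.004 stand F [0.1]
```

View pics/c13.png

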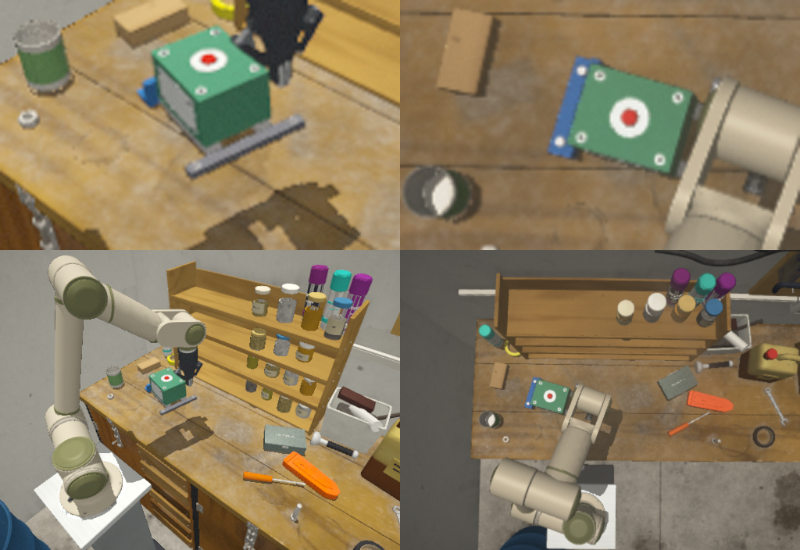

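The casting sits square against the blue stop with the head flush (top crop about (630,118)). The bystanders are where they were and the arm is clear.

```bash
python3 -c "
from station import robot
print(robot.job_done())"
```

```text
the job is handed in; nothing more can be done
None
```

The job is handed in: the casting was tipped over the bar onto the parallels and slid square to the blue rear stop, and the drift pin was pressed until its head bottomed (30 N, about 21 s used); the bush coming out underneath was not seen directly.

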